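Fasten the plaque frame with push rivets

TASK

The grey frame that clamps the painted plaque to its plywood backing still has to be fastened: press the raised centre pins of both blue push rivets down until they are flush with their rivet heads. Leave the orange rivet's pin standing up, because a hanging tab still has to go under it.

Things in the scene. Friction and masses are not known exactly. Their poses are not given: they have to be found in the camera images.
- blue_pin_a_top (a point): Centre of the flat top of one blue rivet's pin: bright blue, 14 mm in diameter, in a darker blue round head 28 mm wide, 4 mm high, near a corner of the grey frame. Starts 8 to 11 mm above the head's top face (which is 18 mm above the table), slides straight down against about 6 N of friction, stays where it is left (no spring) and stops 0.5 mm above the head's face: flush. z up.
- blue_pin_b_top (a point): The same point on the other blue push rivet, of the same size and behaviour.
- orange_pin_top (a point): Centre of the top of the orange push rivet's pin, at another corner of the same frame: same size and behaviour, also raised 8 to 11 mm. It is to stay up.
- panel: Display panel fixed flat on the table: plywood 230 x 200 mm (x, y) with grey frame, 14 mm high over all, around a white plaque with lilac drawing, face 12 mm above the table. Origin: centre of its underside, z up. Four rivets at x = +-90, y = +-75 mm, any rivet at any corner; the white one is already flush, nothing to do.

How it is judged:
By the outcome, as a careful person would: the job done as asked, in the order asked, and still so for the second after the job is handed in, with the robot touching nothing.
It also fails if it takes over 32 s, if anything falls off the work surface, if the arm or the gripper's body presses on something with over 40 N, if the wrist force passes 120 N, or if a joint passes its speed limit or range.

ROBOT

A 7-joint arm with a two-finger parallel gripper is mounted at the origin on the work surface. World frame = base frame: x ahead of the robot, y to its left, z up, the work surface at z = 0. Lengths are in m, angles in rad, forces in N, time in s.
With the tool pointing down it reaches from about 0.35 to 0.9 m from the base axis. Payload 19.9 kg.
Tool frame: the origin (TCP) lies at the very end of the fingers, on their centre line; the grasp point (between the pads) lies 19 mm behind it; z points along the fingers, y is the line along which they close (so a half turn about z gives the same grasp; the last joint's range is limited). The gripper opens to 94 mm and grips with 3 to 60 N. Pads are 16 mm wide; open, the fingers measure 119 mm over their backs; the gripper's body (75 mm by 177 mm) begins 78 mm behind the grasp point.
Start: joints at [1.222, 0.417, -0.01, 1.614, 0.005, 1.111, -0.053], TCP at [0.189, -0.596, 0.205] pointing down, gripper open.
Joint ranges: [-2.81, 2.81], [-0.39, 2.02], [-1.27, 1.25], [0.06, 2.57], [-1.19, 4.33], [0.19, 2], [-2.82, 2.82]. Speed limits (rad/s): [1.89, 1.89, 2.39, 2.39, 3.01, 3.01, 3.01].

INTERFACE

Orientations are given as a 3x3 rotation matrix whose columns are the frame's x, y, z axes.
In Python, from plant import manip gives the robot as it stands. Calls block until the motion is done:
- manip.move_ptp(position, orientation): joint-space move of the TCP to a pose.
- manip.move_linear(position, ori=None, speed=0.15, f_stop=None): straight line of the TCP; ori=None keeps the orientation; speed is the mean speed in m/s. With f_stop (N) it stops when the force on the tool has changed by that much, and returns True; else False.
- manip.movej(angles): joint-space move.
- manip.move_gripper(opening): opening from 0.0 (shut) to 1.0 (fully open); the grip force is fixed at half the most; returns when the fingers have stopped.
- manip.wait(seconds).
- manip.ik(position, orientation): joint angles nearest the present ones, or None.
- manip.get_state(): the state.
- manip.get_image(name): name is "side" or "top"; returns a dict with "pixels" (420x560x3 uint8, red, green, blue), "range_z" (420x560 float32, m along the optical axis (not along the pixel's ray), 0 where there is no reading), "fov_y" (degrees; the focal length in pixels is half the picture's height over the tangent of half this angle, whatever the lens; pixels are square), "cx", "cy" (the principal point, pixels), "k1" (the pictures are not rectified: a ray, as slopes to the right and down, at radius r is drawn at 1 + k1 r^2 times it, then the intrinsics apply), "R" (3x3) and "t" (3): a world point X has camera coordinates R X + t. Camera axes: x right, y down, z forward; pixel columns grow to the right and rows downward; lengths in m; the calibration is good to about 2 mm. A picture is of the moment at which its call begins.
A pose or a line that the arm cannot do raises manip.PlanningError and nothing moves.
- manip.finish_job(): hands the job in; it is judged then, once.
The state is a dict: "clock": time; "joint_pos": joint angles; "dq": joint speeds; "tau": joint torques, N m; "eef_pos": TCP position; "tcp_rot": TCP orientation; "force": force on the tool from outside, world axes, zero at the start; "wrist_torque": the same for the moment, N m; "finger_gap": opening from 0.0 (shut) to 1.0 (fully open); "gripper_force": force on a finger pad.
Only numpy, scipy, OpenCV 4.12 (cv2) and the standard library are available. Lean on these libraries where they do the work, as an engineer would, in place of code of your own. Each camera call takes 0.05 s, during which the arm holds its last target. There are 200 camera calls.

## Working session

There is one attempt and no reset: what is moved stays moved. The work goes in short steps, each a Python script; the robot and the scene stay as the last script left them, time stands still between calls to the robot, and variables do not carry over. Pictures are saved under pics/ and viewed, at most 10 in all, crops included, and the job is handed in when it is done.

```bash
mkdir -p pics; ls; python3 - <<'E'
from plant import manip
import cv2,numpy as np
for n in("top","side"):
    im=manip.get_image(n); cv2.imwrite(f"pics/{n}0.png",im["pixels"][:,:,::-1])
    print(n,im["fov_y"],im["cx"],im["cy"],im["k1"],im["R"],im["t"],(im["range_z"]>0).mean())
s=manip.get_state();print(s["clock"],s["tcp_rot"],s["finger_gap"],s["force"])
E
```

```text
pics
top 44.45278379271628 284.1268423381666 214.0910544110072 0.010411043373483222 [[-2.99930048e-03 -9.99994514e-01 -1.40596994e-03]
 [-9.84931949e-01  3.19723460e-03 -1.72912791e-01]
 [ 1.72916338e-01  8.66167293e-04 -9.84936135e-01]] [0.05008826 0.59313028 0.73184335] 0.996016156462585
side 56.353858070586014 277.46068908935354 210.77021129121405 -0.04218620082236354 [[-0.98915282 -0.14551734  0.02003501]
 [-0.11737285  0.7009894  -0.70344685]
 [ 0.08831939 -0.69816801 -0.71046543]] [0.57935397 0.08784349 0.64885532] 0.9959948979591837
0.1 [[ 9.53296701e-01  3.02035168e-01 -3.96029661e-04]
 [ 3.02035415e-01 -9.53296221e-01  9.60694931e-04]
 [-8.73699246e-05 -1.03544229e-03 -9.99999460e-01]] 1.0005358765329828 [-0.15247605 -0.10187459  0.38862074]
```

View pics/top0.png

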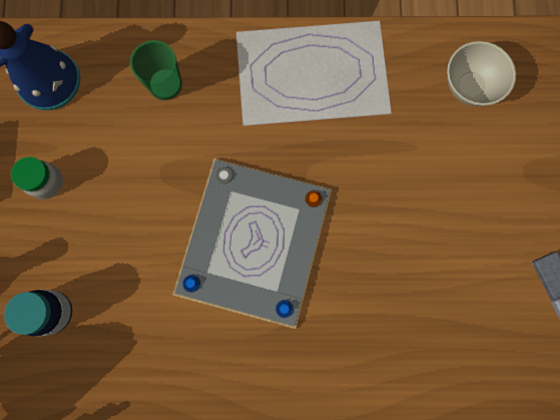

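View pics/side0.png

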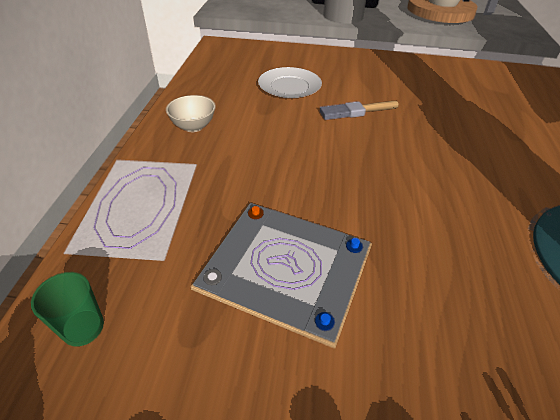

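The top view shows the blue pins at about (191,284) and (285,309), orange at (314,198) and white at (224,175). The side view shows the blue pins at (354,243) and (325,320). Next I'll triangulate the pin tops from both views.

```bash
cat > h.py <<'E'
import cv2,numpy as np
def setup(im):
    f=210/np.tan(np.radians(im["fov_y"]/2))
    return np.array([[f,0,im["cx"]],[0,f,im["cy"]],[0,0,1]]),np.array([im["k1"],0,0,0,0.])
def ray(im,uv):
    K,D=setup(im); p=cv2.undistortPoints(np.array([[uv]],float),K,D)[0,0]
    R,t=np.array(im["R"]),np.array(im["t"]); return -R.T@t, R.T@np.array([*p,1])
def plane(im,uv,z):
    o,d=ray(im,uv); return o+d*(z-o[2])/d[2]
def tri(r):  # least-squares meeting point of rays
    A=np.zeros((3,3));b=np.zeros(3);g=[]
    for o,d in r:
        d=d/np.linalg.norm(d);P=np.eye(3)-np.outer(d,d);A+=P;b+=P@o;g.append((o,P))
    x=np.linalg.solve(A,b); return x,[np.linalg.norm(P@(x-o)) for o,P in g]
def blobs(im,near,col,r=16):
    px=im["pixels"].astype(int);out=[]
    for u,v in near:
        c=px[v-r:v+r,u-r:u+r]; s=c[...,2]-c[...,0] if col=="b" else c[...,0]-c[...,2]-60
        ch=c[...,2 if col=="b" else 0]
        ch=np.where(s>40,ch,0)
        m=(ch>0.8*np.percentile(ch[ch>0],95)).astype(np.uint8)
        n,l,st,ce=cv2.connectedComponentsWithStats(m); k=1+st[1:,4].argmax()
        out.append((ce[k]+[u-r,v-r],st[k]))
    return out
E
python3 - <<'E'
from plant import manip
from h import *
T=manip.get_image("top");S=manip.get_image("side")
t=blobs(T,[(191,284),(285,309)],"b");s=blobs(S,[(325,320),(354,243)],"b")
for a,b in zip(t,s):
    print(a,b,plane(T,a[0],.0275),plane(S,b[0],.0275),tri([ray(T,a[0]),ray(S,b[0])]))
def up(im,u,v): return cv2.resize(im["pixels"][v-20:v+20,u-20:u+20,::-1],(360,360),interpolation=0)
cv2.imwrite("pics/crop.png",np.hstack([up(T,191,284),up(T,285,309)]))
cv2.imwrite("pics/crop2.png",np.hstack([up(S,325,320),up(S,354,243)]))
for uv in[(314,198),(224,175)]:print(plane(T,uv,.025))
E
```

```text
(array([189.88709677, 282.9516129 ]), array([11, 11,  9,  9, 62], dtype=int32)) (array([325.2195122 , 318.86585366]), array([12, 10,  9, 11, 82], dtype=int32)) [0.4906204  0.19332558 0.0275    ] [0.49117161 0.19609508 0.0275    ] (array([0.4908394 , 0.19398682, 0.02383511]), [np.float64(6.857219527382332e-05), np.float64(6.85721952737957e-05)])
(array([283.87096774, 308.72580645]), array([11, 12,  9,  9, 62], dtype=int32)) (array([355.27868852, 242.32786885]), array([14, 11,  8, 10, 61], dtype=int32)) [0.45122829 0.04908612 0.0275    ] [0.45137056 0.05077652 0.0275    ] (array([0.45114531, 0.04910094, 0.02560506]), [np.float64(6.826048368473684e-05), np.float64(6.826048368470711e-05)])
[0.62372791 0.00080521 0.025     ]
[0.66173527 0.14419526 0.025     ]
```

View pics/crop.png

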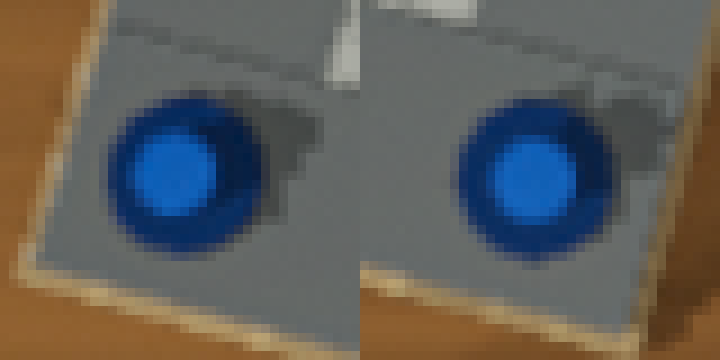

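View pics/crop2.png

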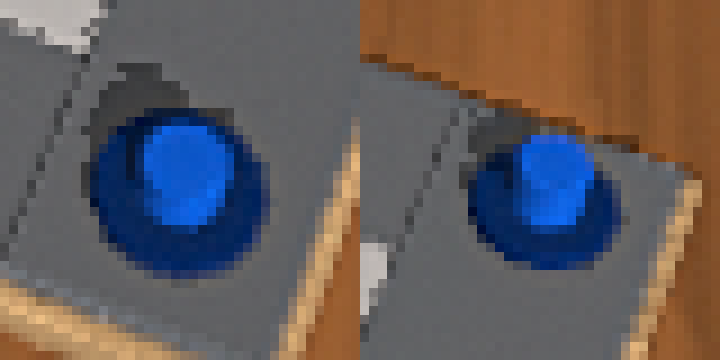

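```bash
python3 - <<'E'
from plant import manip
from h import *
A=[.4906,.1933];B=[.4512,.0491]
R=np.array([[0,1,0],[1,0,0],[0,0,-1.]]);best=None
q0=np.array(manip.get_state()["joint_pos"])
for y in (0,180):
    a=np.radians(y);Z=np.array([[np.cos(a),-np.sin(a),0],[np.sin(a),np.cos(a),0],[0,0,1]])@R
    q=manip.ik([*B,.12],Z); print(y,q)
    if q is not None:
        c=abs(np.array(q)-q0).max()
        if best is None or c<best[0]: best=(c,Z)
R=best[1]
manip.move_gripper(0.0)
manip.move_ptp([*B,.12],R)
def press(P):
    manip.move_linear([*P,.040],R,speed=.1)
    hit=manip.move_linear([*P,.0165],R,speed=.015,f_stop=22)
    s=manip.get_state();print(hit,s["clock"],s["eef_pos"],s["force"])
    manip.move_linear([*P,.07],R,speed=.12)
press(B)
manip.move_linear([*A,.07],R,speed=.15)
press(A)
manip.move_linear([*A,.15],R,speed=.15)
print(manip.get_state()["clock"])
S=manip.get_image("side");T=manip.get_image("top")
cv2.imwrite("pics/s1.png",cv2.resize(S["pixels"][190:350,180:390,::-1],None,fx=3,fy=3,interpolation=0))
cv2.imwrite("pics/t1.png",T["pixels"][:,:,::-1])
E
```

```text
0 [ 0.5959401   0.34432945 -0.89129578  2.08296902  0.35126008  0.86818343
 -0.49814085]
180 [ 0.7368396   0.41958245 -1.07916757  2.07983172  0.47186054  0.91095709
  2.53478122]
True 6.375 [0.45127592 0.04914348 0.01855995] [-3.9175095  -1.0731404  15.93299901]
True 9.875 [0.49062872 0.19338776 0.01863303] [-2.64494798 -2.57938212 12.92082735]
11.1417
```

View pics/s1.png

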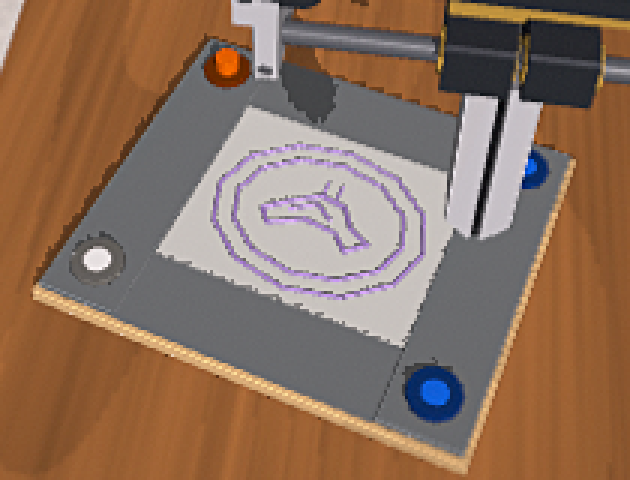

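The blue pin at crop (435,392) is flush and orange at (227,62) still stands. The other blue pin at (530,168) is partly hidden by the gripper, so I'll move away and check all three.

```bash
python3 - <<'E'
from plant import manip
from h import *
s=manip.get_state()
manip.move_linear([.47,.12,.30],speed=.2)
manip.movej([1.222,.417,-.01,1.614,.005,1.111,-.053])
print(manip.get_state()["clock"])
S=manip.get_image("side");T=manip.get_image("top")
cv2.imwrite("pics/s2.png",np.vstack([cv2.resize(S["pixels"][195:345,190:390,::-1],(400,300),interpolation=0),cv2.resize(T["pixels"][155:335,160:400,::-1],(400,300),interpolation=0)]))
t=blobs(T,[(191,284),(285,309)],"b");s=blobs(S,[(325,320),(354,246)],"b")
for a,b in zip(t,s): print(tri([ray(T,a[0]),ray(S,b[0])]),b)
E
```

```text
14.9667
(array([0.49082458, 0.19337052, 0.01842232]), [np.float64(9.378302076994355e-05), np.float64(9.37830207698831e-05)]) (array([324.81967213, 320.42622951]), array([12, 13,  9,  8, 61], dtype=int32))
(array([0.45151452, 0.04904361, 0.0196725 ]), [np.float64(0.0003554884748237828), np.float64(0.00035548847482378223)]) (array([354.21052632, 244.55263158]), array([13, 12,  8,  6, 38], dtype=int32))
```

View pics/s2.png

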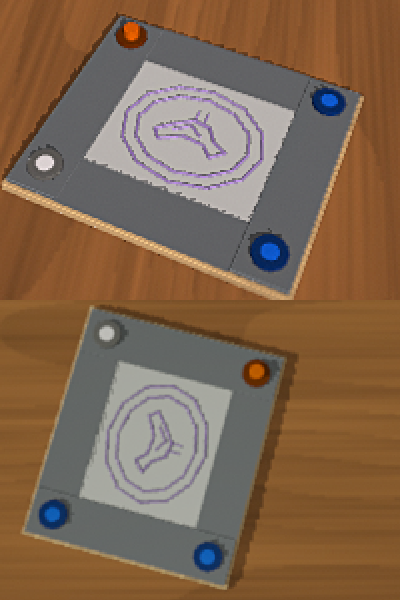

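Both blue pins, at (268,252) and (329,101), are flush, and the orange pin at (131,32) still stands up.

```bash
python3 -c "
from plant import manip
print(manip.finish_job())"
```

```text
the job is handed in; nothing more can be done
None
```

Both blue rivet pins are pressed flush, the orange pin is still standing, and I handed the job in at about 15 s of the 32 s limit with the arm clear of the panel.

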